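Tug-check a latched lens carrier and turn it over

TASK

Before the lens carrier is turned over, check that its red latch holds: take the carrier by its yellow tab and give it a firm tug (about 10 N, held for a moment) straight out of its cradle against the latch, with the cradle still in its loading position. Then turn the cradle right over by its crank to the other stop, so that the carrier hangs upside down, still latched in, and let go. Leave the other things on the bench where they are.

Things in the scene. Friction and masses are not known exactly. Their poses are not given: they have to be found in the camera images.
- carrier_tab (a point): Yellow pull tab on the carrier's top face: an upright plate 14 mm thick (its x), 60 mm long (y), 44 mm tall (z). The point is mid-thickness, mid-length, 25 mm above that face, 19 mm below the tab's top. z is the carrier's normal; at the start it leans 26 degrees from vertical to the stand's front (-x, robot side). Grasp across x, tool leaning likewise; within 40 mm of the tab along x nothing rises above the top face.
- carrier: Closed blue lens cassette, 80 x 120 x 30 mm, about 0.25 kg, lying loose in the cradle of the turnover stand. It has 4 mm of play each way in x. Origin at the centre of its underside, z through its top face. The latch stops it rigidly after 3 mm of lift at its +y end, a fixed lip after 8 mm at its -y end; both reach about 11 mm in over its ends.
- stand: White fixed turnover stand: base 150 (x) x 200 (y) x 12 mm, two posts 130 mm tall at y = +88 and -88 mm. Origin under its centre, z up. The cradle hangs between the posts on a level axis along y, 110 mm above the table. The crank is outside the -y post. Its -x side is its front.
- cradle_axis (a point): Point on the aluminium cradle's swing axis, 110 mm above the table, midway between the posts; turns with the cradle. y runs along the axis, away from the crank; z is the cradle's normal, along which the carrier would lift out, parallel to the carrier's z. With the carrier seated its tab point is 41 mm along z and 12 mm along y from here.
- cradle (a joint): Swing of the cradle, rad: 0 at the start, on its loading stop (carrier facing up, leaning 26 degrees to the front); grows as the carrier's top turns to the stand's front and on downwards; 2.69 at the other stop, carrier exactly upside down. Nearly balanced, friction about 0.25 N m: it stays where it is left.
- crank_grip (a point): Middle of the crank's black grip, a free-spinning round sleeve 16 mm thick, 60 mm long, parallel to the swing axis. The steel crank arm is fixed to the cradle, 35 mm from here towards the cradle. Circles the axis at 70 mm: starts on the stand's far (+x) side, 20 mm above the axis, passes over the top, ends at the front, 20 mm above the axis. Axes as cradle_axis.
- latch (a joint): Red turn-button latch at the cradle's +y end (bar 16 mm wide, 6 mm thick, pivot knob 20 mm across). Angle in rad about the cradle's normal, 0 = bar square over the carrier's end. Starts closed, within 0.25 of 0, held by friction; beyond about 1.4 either way it lets the carrier go.
- beaker: Bystander, loose, leave it: white beaker, 60 mm across, 70 mm tall; origin under its centre.
- pot: Bystander, loose, leave it: white round pot, 56 mm across, 45 mm tall; origin under its centre.
- bottle: Bystander, loose, leave it: white bottle with a blue cap, 60 mm across, 150 mm tall; origin under its centre.
- tray: Bystander, loose, leave it: clear open tray with white lens cups, 200 x 260 x 55 mm; origin under its centre.
- spare: Bystander, loose, leave it: grey lens cassette without a tab, 80 x 120 x 30 mm; origin under its centre.
- brush: Bystander, loose, leave it: lens brush, 160 mm long, lying flat along x; origin near its middle.
Things that resemble listed ones, but are neither listed nor needed, are in the scene too. Leave any purple or turquoise look-alike of the carrier alone.

How it is judged:
By the outcome, as a careful person would: the job done as asked, in the order asked, and still so for the second after the job is handed in, with the robot touching nothing.
It also fails if it takes over 58 s, if anything falls off the work surface, if the arm or the gripper's body presses on something with over 40 N, if the wrist force passes 120 N, or if a joint passes its speed limit or range.

ROBOT

A 6-joint arm with a two-finger parallel gripper is mounted at the origin on the work surface. World frame = base frame: x ahead of the robot, y to its left, z up, the work surface at z = 0. Lengths are in m, angles in rad, forces in N, time in s.
With the tool pointing down it reaches from about 0.3 to 1 m from the base axis. Payload 5.1 kg.
Tool frame: the origin (TCP) lies at the very end of the fingers, on their centre line; the grasp point (between the pads) lies 19 mm behind it; y points along the fingers, z is the direction in which the jaws open and shut, and the axes are right-handed (so a half turn about y gives the same grasp; the last joint's range is limited). The gripper opens to 95 mm and grips with 3 to 60 N. Pads are 20 mm wide; open, the fingers measure 119 mm over their backs; the gripper's body (75 mm by 180 mm) begins 59 mm behind the grasp point.
Start: joints at [1.035, 0.124, 1.65, -0, 1.367, -0.083], TCP at [0.284, 0.584, 0.191] pointing down, gripper open.
Joint ranges: [-2.61, 2.61], [-1.02, 2.33], [0.03, 2.71], [-1.35, 4.49], [0.32, 2.68], [-2.91, 2.91]. Speed limits (rad/s): [2.57, 2.57, 3.14, 3.14, 3.14, 3.14].

INTERFACE

Orientations are given as a rotation vector (axis times angle).
In Python, from bench import r, camera gives the robot as it stands. Calls block until the motion is done:
- r.movep(position, orientation): joint-space move of the TCP to a pose.
- r.move_straight(position, orientation=None, feed=0.15): straight line of the TCP; orientation=None keeps the orientation; feed is the mean speed in m/s.
- r.set_joints(angles): joint-space move.
- r.release() and r.close_gripper(grasp_force=None): open the fingers fully, or close them until they stop; grasp_force is the grip in N (None keeps the last).
- r.dwell(seconds).
- r.solve_ik(position, orientation): joint angles nearest the present ones, or None.
- r.read_state(): the state.
- camera(name): name is "scene" or "top" or "wrist"; returns a dict with "pixels" (400x640x3 uint8, red, green, blue), "camera_matrix" (3x3 intrinsics, pixels), "xyz" and "attitude" of the camera in the world. Camera axes: x right, y down, z forward; pixel columns grow to the right and rows downward; lengths in m; the calibration is good to about 2 mm. A picture is of the moment at which its call begins. There is no depth.
A pose or a line that the arm cannot do raises r.PlanningError and nothing moves.
- r.sign_off(): hands the job in, once; it reports no verdict.
The state is a dict: "t": time; "q": joint angles; "joint_velocities": joint speeds; "joint_efforts": joint torques, N m; "position": TCP position; "tool_rot": TCP orientation; "ft_force": force on the tool from outside, world axes, zero at the start; "wrist_torque": the same for the moment, N m; "opening": finger opening in m.
Only numpy, scipy, OpenCV 4.12 (cv2) and the standard library are available. Lean on these libraries where they do the work, as an engineer would, in place of code of your own. Each camera call takes 0.05 s, during which the arm holds its last target.

## Working session

There is one attempt and no reset: what is moved stays moved. The work goes in short steps, each a Python script; the robot and the scene stay as the last script left them, time stands still between calls to the robot, and variables do not carry over. Pictures are saved under pics/ and viewed, and the job is handed in when it is done.

```bash
ls; mkdir -p pics; python3 - <<'E'
from bench import r,camera
import cv2,numpy as np
np.set_printoptions(precision=4,suppress=True)
for n in ("scene","top","wrist"):
    c=camera(n); cv2.imwrite(f"pics/a_{n}.png",c["pixels"][:,:,::-1]); print(n,c["camera_matrix"].tolist(),c["xyz"],c["attitude"])
s=r.read_state(); print(s)
E
```

```text
pics
scene [[431.4777601481788, 0.0, 311.6387996725772], [0.0, 431.4777601481788, 199.0949827937719], [0.0, 0.0, 1.0]] [ 1.2358 -0.7598  1.0199] [-2.1629 -0.7865  0.3624]
top [[439.5587017817475, 0.0, 315.16866702014556], [0.0, 439.5587017817475, 204.06315050638074], [0.0, 0.0, 1.0]] [0.2484 0.031  1.374 ] [-2.1508  2.0635 -0.2276]
wrist [[354.50312380898265, 0.0, 320.5858547126759], [0.0, 354.50312380898265, 199.09676554338563], [0.0, 0.0, 1.0]] [0.218  0.6173 0.3827] [2.4662 1.5434 0.2042]
{'t': 0.15, 'q': array([ 1.0354,  0.1243,  1.6514, -0.    ,  1.3675, -0.0826]), 'joint_velocities': array([-0.0016, -0.0031, -0.0047, -0.001 , -0.0007, -0.0011]), 'joint_efforts': array([  0.0007, -41.8193, -36.0471,   0.0774,   0.0469,  -0.0001]), 'position': array([0.2841, 0.584 , 0.1904]), 'tool_rot': array([-1.543 ,  0.3555, -0.3547]), 'ft_force': array([-0.056 , -0.384 ,  0.9056]), 'wrist_torque': array([-0.0058, -0.0355, -0.0013]), 'opening': 0.09506025704115824}
```

View pics/a_scene.png

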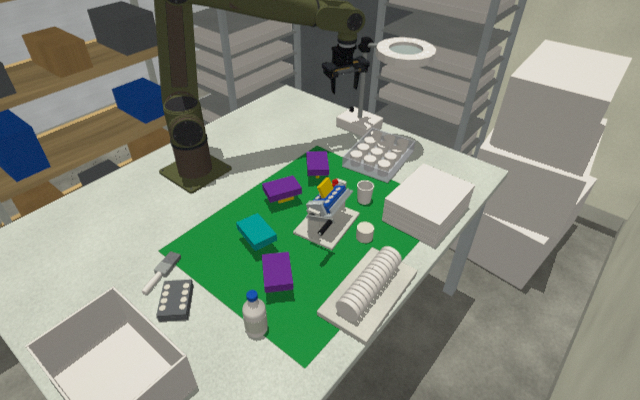

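View pics/a_top.png

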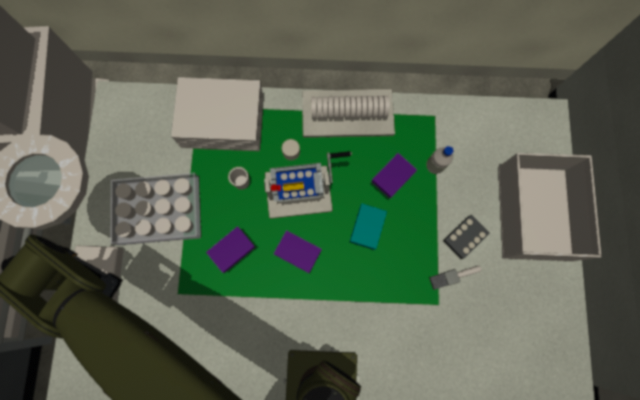

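View pics/a_wrist.png

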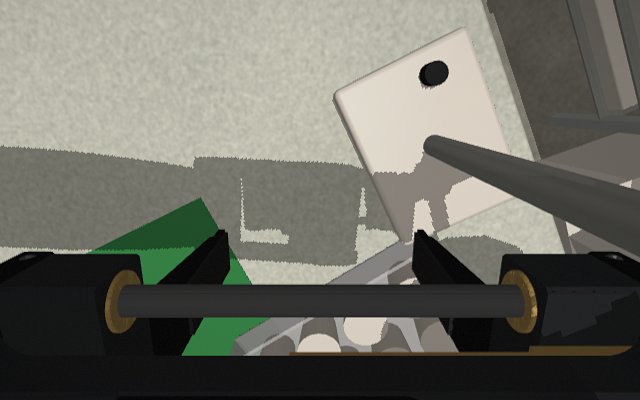

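```bash
cat > h.py <<'E'
import numpy as np,cv2
from scipy.spatial.transform import Rotation as R
from bench import r,camera
np.set_printoptions(precision=4,suppress=True)
def ray(c,px):
    K=np.array(c["camera_matrix"]); d=np.linalg.inv(K)@[px[0],px[1],1]
    return np.array(c["xyz"]),R.from_rotvec(c["attitude"]).as_matrix()@d
def atz(c,px,z):
    o,d=ray(c,px); return o+d*(z-o[2])/d[2]
def proj(c,p):
    K=np.array(c["camera_matrix"]); q=R.from_rotvec(c["attitude"]).as_matrix().T@(np.asarray(p)-c["xyz"]); q=K@q; return q[:2]/q[2]
def crop(c,u0,v0,u1,v1,k,name):
    im=c["pixels"][v0:v1,u0:u1,::-1]; im=cv2.resize(im,None,fx=k,fy=k,interpolation=cv2.INTER_CUBIC); cv2.imwrite("pics/"+name,im)
E
python3 - <<'E'
from h import *
c=camera("top"); crop(c,220,120,380,240,5,"b_top.png")
for px,z in (((298,190),0.0),((268,216),0.012),((331,212),0.012),((293,187),.16),((340,155),.13)): print(px,atz(c,px,z))
c=camera("scene"); crop(c,280,160,400,250,6,"b_scene.png")
E
```

```text
(298, 190) [0.593  0.0947 0.    ]
(268, 216) [0.5017 0.1845 0.012 ]
(331, 212) [ 0.5228 -0.0135  0.012 ]
(293, 187) [0.5611 0.102  0.16  ]
(340, 155) [ 0.6727 -0.0306  0.13  ]
```

View pics/b_top.png

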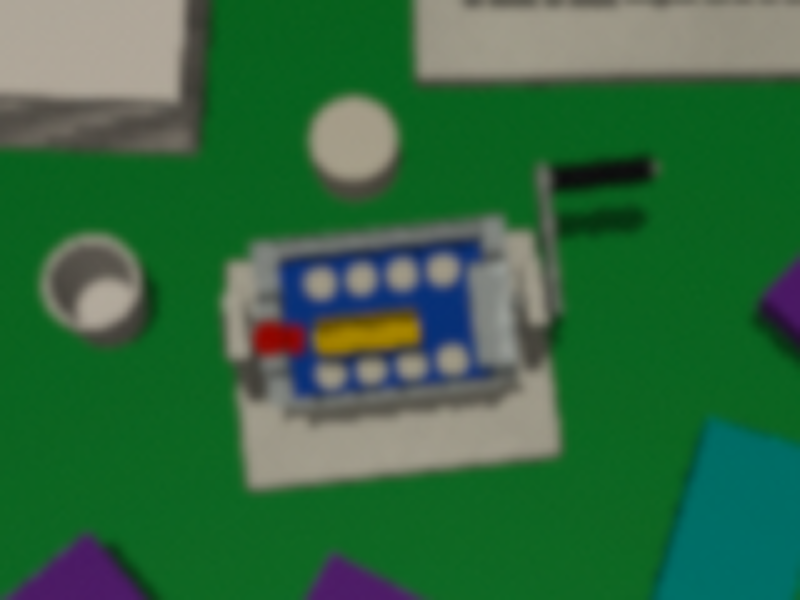

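View pics/b_scene.png

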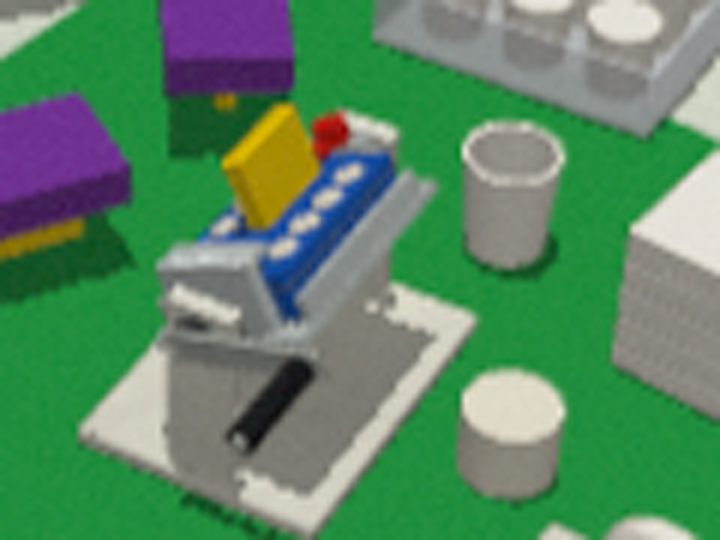

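```bash
python3 - <<'E'
from h import *
s=r.read_state(); Rt=R.from_rotvec(s["tool_rot"]).as_matrix(); print("toolR",Rt)
c=camera("wrist"); Rc=R.from_rotvec(c["attitude"]).as_matrix()
print("cam in tool",Rt.T@(c["xyz"]-s["position"]),Rt.T@Rc)
c=camera("top")
a=atz(c,(269.8,217.6),.012);b=atz(c,(332,210.4),.012);print(a,b,a-b,np.linalg.norm(a-b))
yaw=np.arctan2(-(a-b)[0],(a-b)[1]);print("yaw",np.degrees(yaw))
cen=(a+b)/2+0.075*np.array([np.cos(yaw),np.sin(yaw),0]);print(cen)
def stand(yaw,cen,L=np.radians(26)):
    S=R.from_euler('z',yaw).as_matrix(); return S, S@R.from_euler('y',-L).as_matrix()
S,C=stand(yaw,cen)
A=np.array([cen[0],cen[1],.11]); tab=A+C@[0,.012,.041]
print("tab",tab)
c2=camera("scene")
for cc in (c,c2):
    print("tabtop",proj(cc,tab+C@[0,0,.019]),"grip",proj(cc,A+S@[np.sqrt(.07**2-.02**2),-.135,.02]),"tab",proj(cc,tab))
for sg in (1,-1):
    T=np.column_stack([-sg*C[:,1],-C[:,2],sg*C[:,0]])
    for d in (.1,.15,.2):
        print(sg,d,r.solve_ik(tab+C[:,2]*d,R.from_matrix(T).as_rotvec()))
E
```

```text
toolR [[ 0.8992 -0.0005  0.4375]
 [-0.4375 -0.0008  0.8992]
 [-0.0001 -1.     -0.001 ]]
cam in tool [-0.0741 -0.1924  0.0007] [[-0.0003  0.965   0.2621]
 [-0.0007 -0.2621  0.965 ]
 [ 1.      0.0001  0.0007]]
[0.4968 0.1785 0.012 ] [ 0.5281 -0.0165  0.012 ] [-0.0313  0.195   0.    ] 0.1974855207602476
yaw 9.12647266132153
[0.5865 0.0929 0.012 ]
tab [0.5669 0.1019 0.1469]
tabtop [293.3974 187.5169] grip [339.726  154.5278] tab [293.3484 186.2206]
tabtop [321.605  181.6797] grip [324.1161 226.9678] tab [323.7543 186.6551]
1 0.1 [ 0.0499 -0.4981  2.1639  0.056   1.0251 -0.1275]
1 0.15 [ 0.0434 -0.5731  2.1369  0.0562  1.1273 -0.1284]
1 0.2 [ 0.0361 -0.6347  2.0996  0.0573  1.2264 -0.1302]
-1 0.1 None
-1 0.15 None
-1 0.2 None
```

```bash
cat >> h.py <<'E'
def frames(yaw,phi=0.):
    S=R.from_euler('z',yaw).as_matrix(); return S, S@R.from_euler('y',-np.radians(26)-phi).as_matrix()
def toolrot(C): return R.from_matrix(np.column_stack([-C[:,1],-C[:,2],C[:,0]])).as_rotvec()
E
python3 - <<'E'
from h import *
S,C=frames(np.radians(9.1)); tab=np.array([.567,.102,.147])
p=r.read_state()["position"]
r.move_straight(p+[0,0,.1],feed=.25)
r.movep(tab+C[:,2]*.15,toolrot(C))
s=r.read_state();print(s["t"],s["position"],s["ft_force"])
c=camera("wrist"); cv2.imwrite("pics/c_w.png",c["pixels"][:,:,::-1])
c=camera("scene"); cv2.imwrite("pics/c_s.png",c["pixels"][:,:,::-1])
E
```

```text
2.8833 [0.5022 0.0922 0.282 ] [0.5408 0.0532 0.4122]
```

View pics/c_w.png

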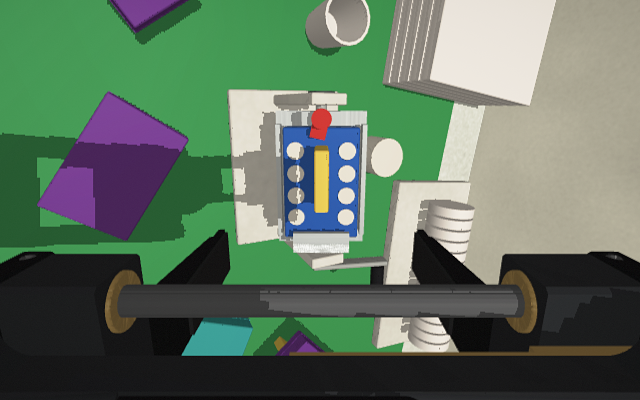

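View pics/c_s.png

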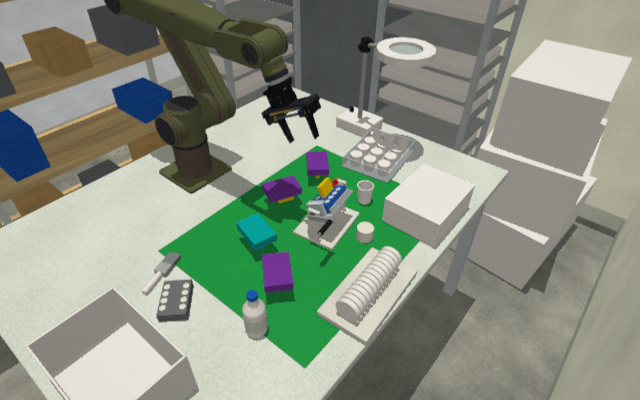

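```bash
python3 - <<'E'
from h import *
c=camera("wrist"); crop(c,225,85,385,270,3,"d1.png"); crop(c,265,90,385,240,4,"d2.png")
S,C=frames(np.radians(9.1)); tab=np.array([.567,.102,.147])
for x in(-.007,.007):
  for y in (-.03,.03):
    print(x,y,"top",proj(c,tab+C@[x,y,.019]),"foot",proj(c,tab+C@[x,y,-.025]))
cen=np.array([.5865,.0929,0]);
for x in(-.075,.075):
  for y in (-.1,.1): print("base",x,y,proj(c,cen+S@[x,y,.012]))
E
```

```text
-0.007 -0.03 top [313.133  216.8145] foot [313.9457 204.2008]
-0.007 0.03 top [312.8427 154.3163] foot [313.7237 148.4057]
0.007 -0.03 top [327.7402 216.8275] foot [326.9296 204.2126]
0.007 0.03 top [328.1552 154.3317] foot [327.2619 148.4195]
base -0.075 -0.1 [237.397  248.6604]
base -0.075 0.1 [227.2476  91.9301]
base 0.075 -0.1 [336.4228 231.5186]
base 0.075 0.1 [338.286   93.5333]
```

View pics/d1.png

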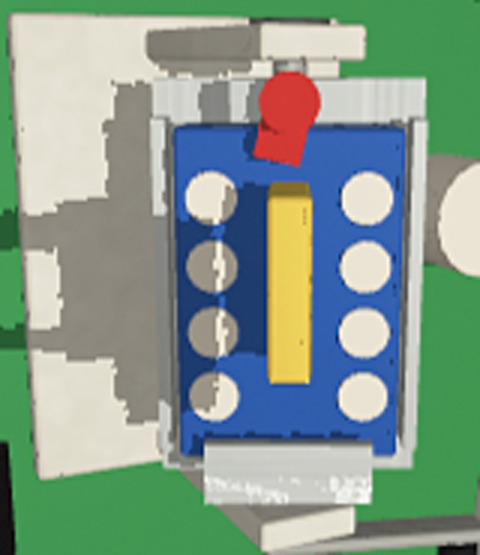

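View pics/d2.png

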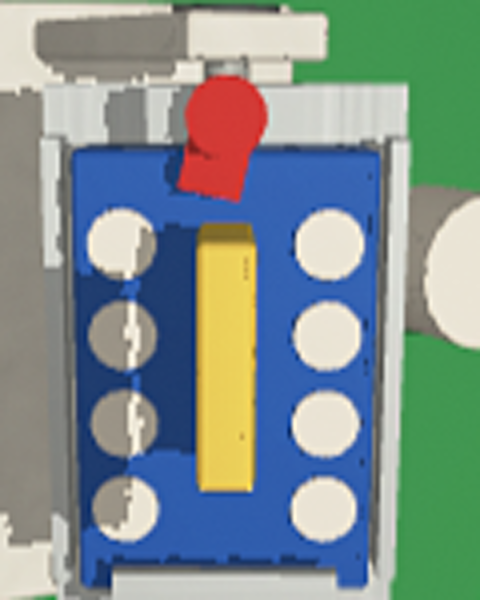

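```bash
cat >> h.py <<'E'
yaw=np.radians(9.1)
S,C=frames(yaw)
tab=np.array([.567,.102,.147])+C@[.001,.004,0]
A=tab-C@[0,.012,.041]
def st(m=""):
    s=r.read_state(); print(m,"t%.2f"%s["t"],"p",s["position"],"FC",C.T@s["ft_force"],"M",C.T@s["wrist_torque"],"op%.4f"%s["opening"]); return s
E
python3 - <<'E'
from h import *
print(A)
r.move_straight(tab+C[:,2]*.03,toolrot(C),feed=.12)
st("pre")
c=camera("wrist"); cv2.imwrite("pics/e_w.png",c["pixels"][:,:,::-1])
print(proj(c,tab+C@[-.007,-.03,.019]),proj(c,tab+C@[.007,.03,.019]))
c=camera("scene"); crop(c,240,110,400,230,5,"e_s.png")
E
```

```text
[0.5869 0.0971 0.1106]
pre t4.18 p [0.5547 0.104  0.1755] FC [-0.3909  0.9105  0.5583] M [-0.0865  0.2961  0.0381] op0.0952
[308.5665 273.9998] [331.4364 181.2755]
```

View pics/e_w.png

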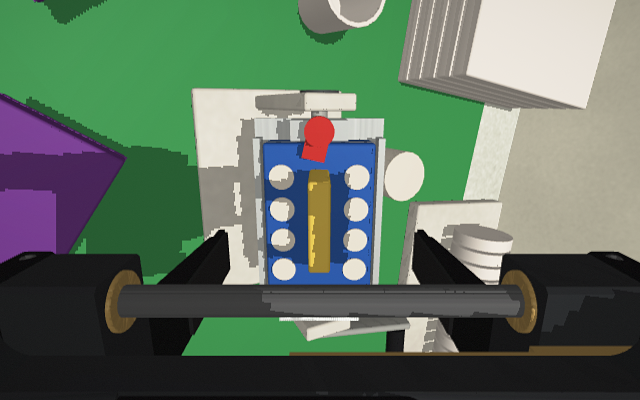

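View pics/e_s.png

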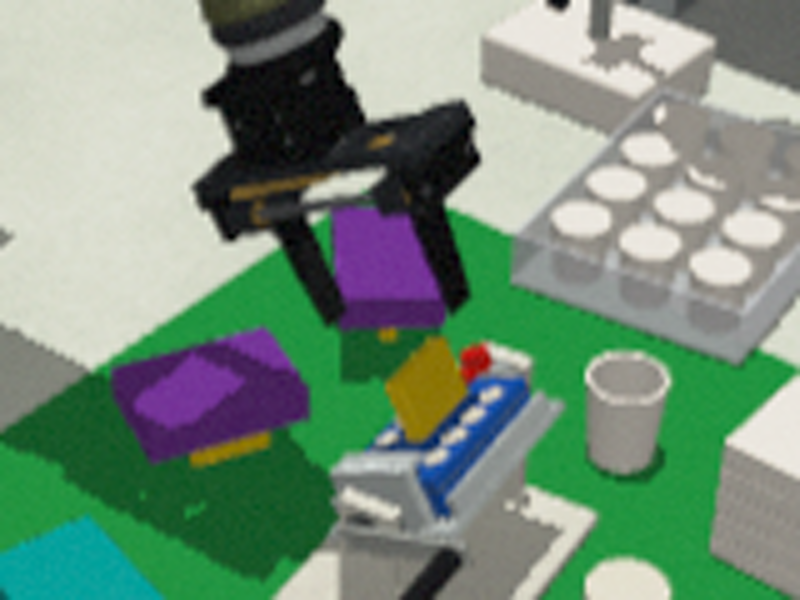

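```bash
python3 - <<'E'
from h import *
r.move_straight(tab-C[:,2]*.015,toolrot(C),feed=.06)
st("in")
r.close_gripper(grasp_force=25); st("closed"); r.dwell(.2); st("closed")
c=camera("scene"); crop(c,270,140,370,215,7,"f_s.png")
E
```

```text
in t5.18 p [0.574  0.1071 0.1342] FC [-0.1042 -0.7519 -0.1918] M [-0.0527  0.2324  0.0675] op0.0951
closed t6.42 p [0.5736 0.1071 0.1338] FC [-0.9646  0.1324 -0.393 ] M [-0.062   0.3883  0.0306] op0.0136
closed t6.62 p [0.5736 0.1071 0.1338] FC [-1.5703 -0.4114  0.872 ] M [-0.0588  0.3866  0.0107] op0.0139
```

View pics/f_s.png

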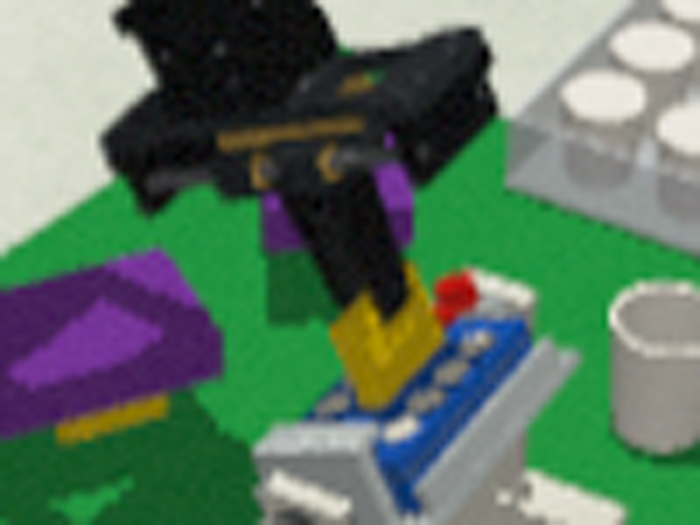

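```bash
cat >> h.py <<'E'
def favg(n=5):
    f=[]
    for _ in range(n): f.append(r.read_state()["ft_force"]); r.dwell(.02)
    return np.mean(f,0)
E
python3 - <<'E'
from h import *
r.close_gripper(grasp_force=45); r.dwell(.1)
s=st("regrip"); p0=s["position"].copy(); f0=favg(); print("f0",C.T@f0)
rot=toolrot(C); d=0
tgt=tab-C[:,2]*.015
while d<.011:
    d+=.001 if d<.0025 else .0005
    r.move_straight(tgt+C[:,2]*d,rot,feed=.02)
    f=C.T@favg(3); s=r.read_state(); print("%.4f"%d,"%.4f"%(C[:,2]@(s["position"]-p0)),f, "t%.2f"%s["t"])
    if f[2]<-10.0: break
E
```

```text
regrip t6.99 p [0.5736 0.1071 0.1338] FC [-0.4586  0.1016  1.1033] M [-0.0325  0.5148  0.0583] op0.0133
f0 [-1.3592 -0.277   0.2927]
0.0010 0.0009 [-0.8595 -0.2032 -1.487 ] t7.38
0.0020 0.0021 [-1.0392  0.1918 -1.5173] t7.67
0.0030 0.0030 [-1.3802  0.1992 -1.8978] t7.97
0.0035 0.0032 [ 0.054   1.363  -5.9167] t8.28
0.0040 0.0035 [  0.8634   1.4552 -10.1182] t8.57
```

```bash
python3 - <<'E'
from h import *
rot=toolrot(C); tgt=tab-C[:,2]*.015
for d in (.0041,.0042):
    r.move_straight(tgt+C[:,2]*d,rot,feed=.02)
    f=C.T@favg(4); print(d,f)
    if f[2]<-11.3: break
r.dwell(.5); print("hold",C.T@favg(5)); 
s=st()
r.dwell(.3); print("hold",C.T@favg(5)); 
c=camera("wrist"); cv2.imwrite("pics/g_w.png",c["pixels"][:,:,::-1])
st()
E
```

```text
0.0041 [ 1.1998  2.3969 -9.7421]
0.0042 [  1.1365   2.3461 -10.2633]
hold [  1.2748   2.4378 -10.6029]
 t9.79 p [0.5717 0.1071 0.1369] FC [  0.6259   3.0587 -10.1186] M [ 0.1206  0.0875 -0.0028] op0.0138
hold [  1.1844   2.456  -10.8056]
 t10.22 p [0.5717 0.1071 0.1368] FC [  1.87     2.485  -10.1978] M [ 0.1438  0.0688 -0.028 ] op0.0137
```

View pics/g_w.png

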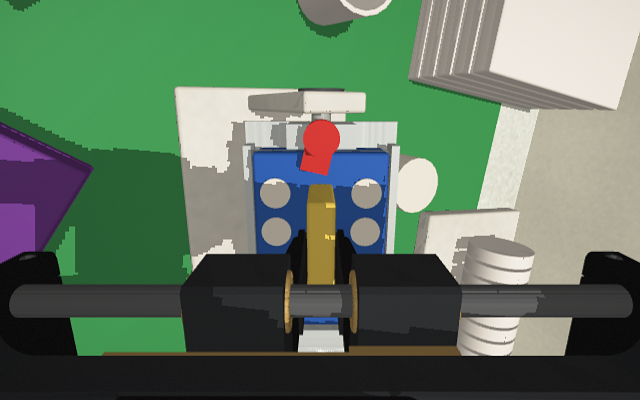

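```bash
python3 - <<'E'
from h import *
rot=toolrot(C); tgt=tab-C[:,2]*.015
d=.0042
while d<.0056:
    d+=.0002
    r.move_straight(tgt+C[:,2]*d,rot,feed=.02)
    f=C.T@favg(4); print("%.4f"%d,f)
    if f[2]<-12: break
r.dwell(.6); print("hold",C.T@favg(5)); s=st()
r.move_straight(tgt,rot,feed=.02); print("down",C.T@favg(5)); st()
E
```

```text
0.0044 [  1.395    2.8897 -11.9027]
0.0046 [  1.2233   3.0678 -12.5575]
hold [  1.8396   2.9618 -12.8755]
 t11.54 p [0.5715 0.1072 0.1369] FC [  1.5903   2.963  -11.8698] M [ 0.1753 -0.1149 -0.1023] op0.0139
down [-1.0089 -0.0934 -2.0617]
 t12.01 p [0.574  0.107  0.1345] FC [-0.2575  0.3294 -1.6483] M [-0.0249  0.5501  0.0118] op0.0135
```

```bash
python3 - <<'E'
from h import *
rot=toolrot(C); tgt=tab-C[:,2]*.0155
r.move_straight(tgt,rot,feed=.02); st("dn")
r.release(); st("rel")
r.move_straight(tab+C[:,2]*.06,rot,feed=.12)
# crank view
Tv=S  # vertical tool
g=A+S@[.067,-.140,.02]
rv=toolrot(S)
for a in (0,10,20,26):
    Ca=S@R.from_euler('y',-np.radians(a)).as_matrix()
    print(a,[None if r.solve_ik(A+S@[.07*np.sin(th),-.14,.07*np.cos(th)]-Ca[:,2]*.019,toolrot(Ca)) is None else 1 for th in np.linspace(1.28,-1.28,8)],r.solve_ik(g+[0,0,.1],toolrot(Ca)))
r.movep(g+S@[0,0.0,.13],rv)
st()
c=camera("wrist"); cv2.imwrite("pics/h_w.png",c["pixels"][:,:,::-1])
print("grip ends",proj(c,A+S@[.067,-.11,.02]),proj(c,A+S@[.067,-.17,.02]))
c=camera("scene"); crop(c,240,130,400,250,5,"h_s.png")
print("grip ends",proj(c,A+S@[.067,-.11,.02]),proj(c,A+S@[.067,-.17,.02]))
E
```

```text
dn t12.26 p [0.5742 0.1071 0.1341] FC [-1.1156  0.7903  1.491 ] M [-0.1059  0.5898  0.0185] op0.0138
rel t13.62 p [0.574  0.1072 0.1335] FC [ 1.0124 -0.3449 -0.1942] M [-0.0588  0.2612  0.0067] op0.0952
0 [1, 1, 1, 1, 1, 1, 1, 1] [-0.1246  0.1594  1.5452 -0.      1.437  -0.2834]
10 [1, 1, 1, 1, 1, 1, 1, 1] [-0.1493  0.0447  1.6766  0.0554  1.2542 -0.321 ]
20 [1, 1, 1, 1, 1, 1, 1, 1] [-0.1776 -0.0629  1.8073  0.1291  1.0698 -0.3798]
26 [1, 1, 1, 1, 1, 1, 1, 1] [-0.1962 -0.1227  1.8846  0.1872  0.9591 -0.43  ]
 t15.26 p [ 0.6744 -0.03    0.2589] FC [-0.4149  0.4906 -0.5147] M [-0.0348  0.0513  0.0112] op0.0951
grip ends [321.4002 154.8342] [321.3404 217.8209]
grip ends [329.1612 221.1527] [319.1487 233.2859]
```

View pics/h_w.png

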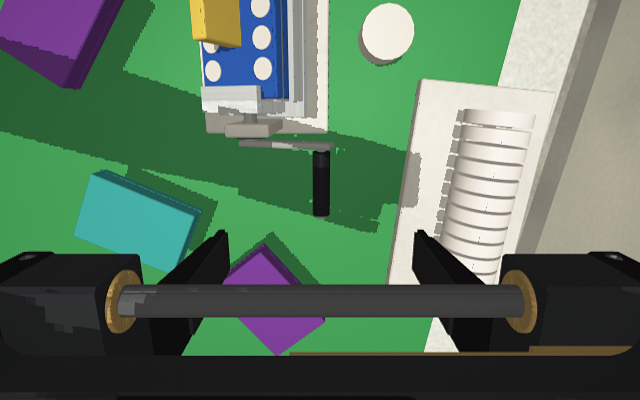

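View pics/h_s.png

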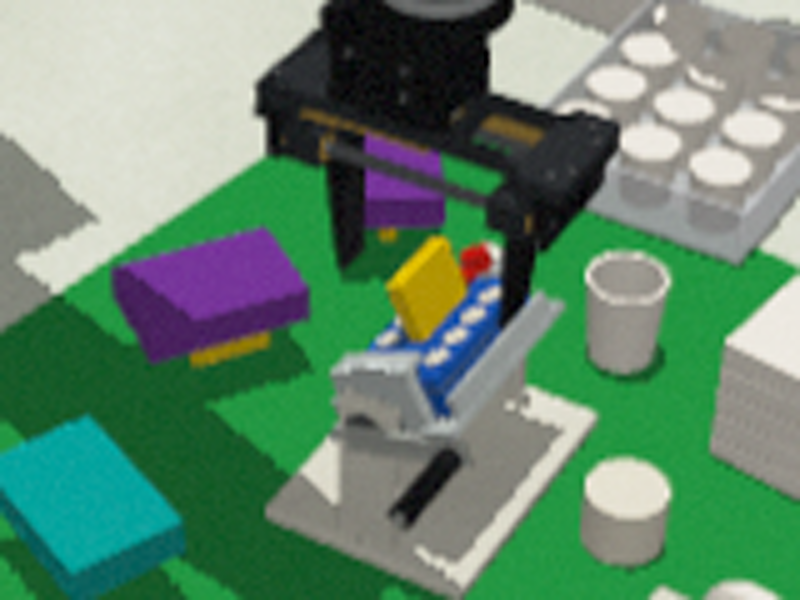

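```bash
python3 - <<'E'
from h import *
rv=toolrot(S)
def tcp(th,rr=.07): return A+S@[rr*np.sin(th),-.140,rr*np.cos(th)-.019]
r.move_straight(tcp(1.285)+[0,0,.05],rv,feed=.15)
f0=favg(6); print("f0",f0)
r.move_straight(tcp(1.285),rv,feed=.08); s=r.read_state(); print(s["t"],S.T@(favg(4)-f0))
np.save("f0.npy",f0)
r.close_gripper(grasp_force=15); r.dwell(.1)
s=r.read_state(); print(s["t"],s["opening"],S.T@(s["position"]-A),S.T@(favg(5)-f0))
c=camera("scene"); crop(c,240,130,400,250,5,"i_s.png")
E
```

```text
f0 [ 0.0663 -0.3041  0.4282]
17.0417 [ 0.2329 -0.2169 -0.6703]
18.5083 0.011218405190513987 [ 0.0665 -0.14    0.0008] [-5.1611  0.5186  3.1562]
```

View pics/i_s.png

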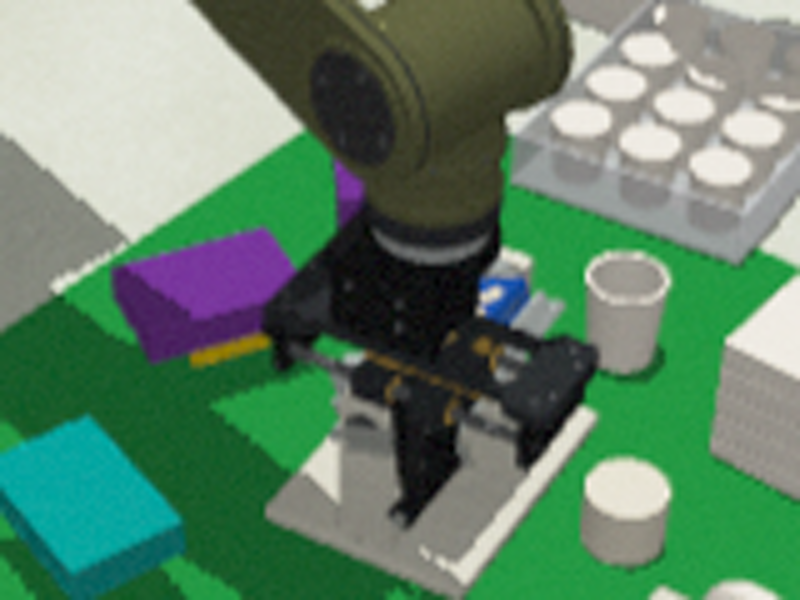

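```bash
python3 - <<'E'
from h import *
c=camera("wrist"); cv2.imwrite("pics/j_w.png",c["pixels"][:,:,::-1])
c=camera("scene"); crop(c,290,190,350,240,12,"j_s.png")
print(proj(c,A+S@[.067,-.107,.02]),proj(c,A+S@[.067,-.167,.02]))
E
```

```text
[329.6459 220.5653] [319.6642 232.6613]
```

View pics/j_w.png

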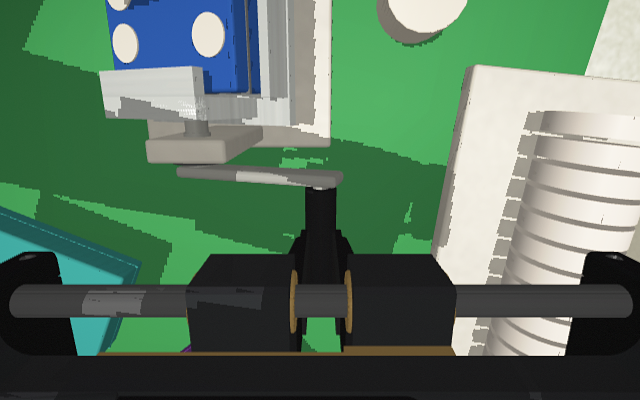

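View pics/j_s.png

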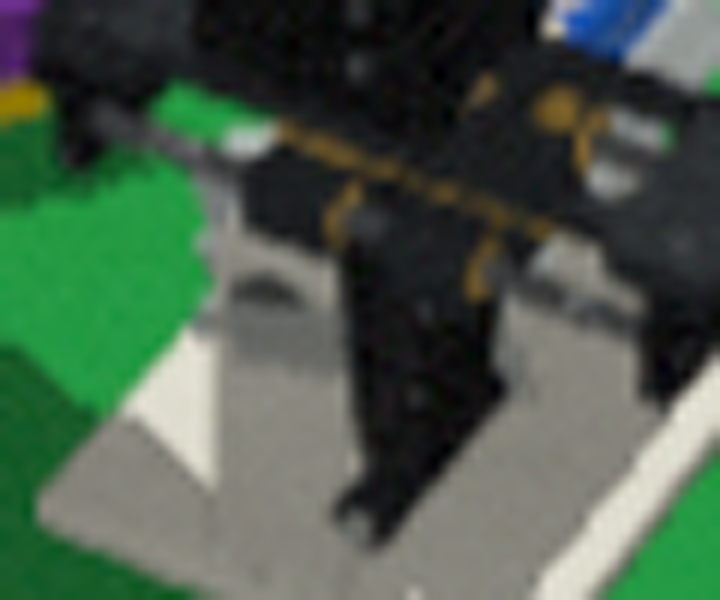

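```bash
python3 - <<'E'
from h import *
rv=toolrot(S); f0=np.load("f0.npy")
r.release(); s=r.read_state()
r.move_straight(A+S@[.067,-.140,.001-.008],rv,feed=.05)
print(S.T@(favg(3)-f0))
r.close_gripper(grasp_force=15); r.dwell(.1)
s=r.read_state(); print(s["t"],s["opening"],S.T@(s["position"]-A),S.T@(favg(5)-f0))
c=camera("scene"); crop(c,290,190,350,240,12,"k_s.png")
E
```

```text
[ 0.1282  0.1071 -0.0596]
21.8167 0.015666184953830556 [ 0.0664 -0.14   -0.0071] [-3.6009  0.7798  1.034 ]
```

View pics/k_s.png

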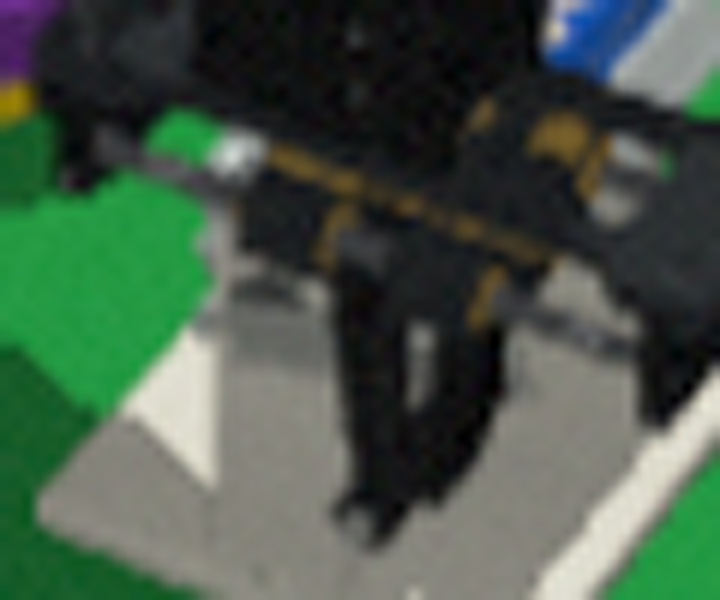

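```bash
cat > arc.py <<'E'
from h import *
import sys,json
rv=toolrot(S); f0=np.load("f0.npy")
def run(th0,th1,base,off,dth=.1,flim=25):
    # base: TCP offset relative to grip centre
    th=th0
    while th>th1+1e-6:
        th=max(th-dth,th1)
        rad=np.array([np.sin(th),0,np.cos(th)]); tan=np.array([-np.cos(th),0,np.sin(th)])
        r.move_straight(A+S@(base+off+.07*rad),rv,feed=.06)
        f=S.T@(favg(2)-f0); fr=f@rad; ft=f@tan
        off=off+np.clip(fr*1e-4,-.0006,.0006)*rad
        s=r.read_state()
        print("th%.2f fr%.1f ft%.1f fy%.1f op%.4f t%.2f off"%(th,fr,ft,f[1],s["opening"],s["t"]),off)
        if abs(ft)>flim or abs(fr)>flim: print("STOP"); break
    json.dump([th,off.tolist(),base.tolist()],open("arc.json","w"))
E
python3 - <<'E'
from arc import *
r.close_gripper(grasp_force=30)
th0=1.345
base=np.array([.067,-.140,-.007])-.07*np.array([np.sin(th0),0,np.cos(th0)])
run(th0,th0-.4,base,np.zeros(3))
E
```

```text
th1.24 fr-5.4 ft0.4 fy-0.2 op0.0155 t22.47 off [-0.0005  0.     -0.0002]
th1.14 fr-6.2 ft0.3 fy-0.4 op0.0148 t22.77 off [-0.0011  0.     -0.0004]
th1.04 fr-6.7 ft0.6 fy0.2 op0.0155 t23.07 off [-0.0016  0.     -0.0007]
th0.94 fr-7.0 ft1.0 fy-0.4 op0.0157 t23.37 off [-0.0021  0.     -0.0011]
```

```bash
python3 - <<'E'
from h import *
c=camera("wrist"); cv2.imwrite("pics/l_w.png",c["pixels"][:,:,::-1])
c=camera("scene"); crop(c,270,140,370,240,6,"l_s.png")
s=r.read_state(); print(S.T@(s["position"]-A))
E
```

```text
[ 0.0529 -0.1399  0.018 ]
```

View pics/l_w.png

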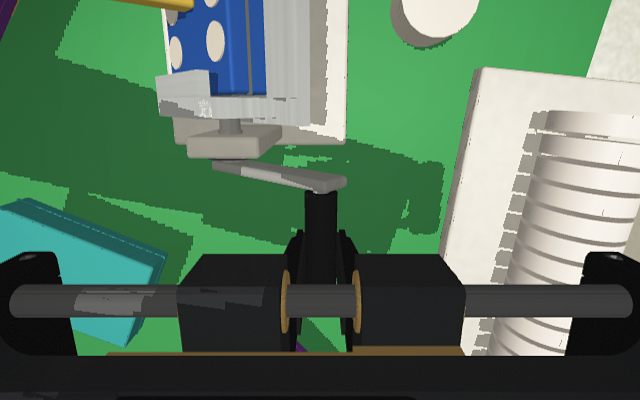

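View pics/l_s.png

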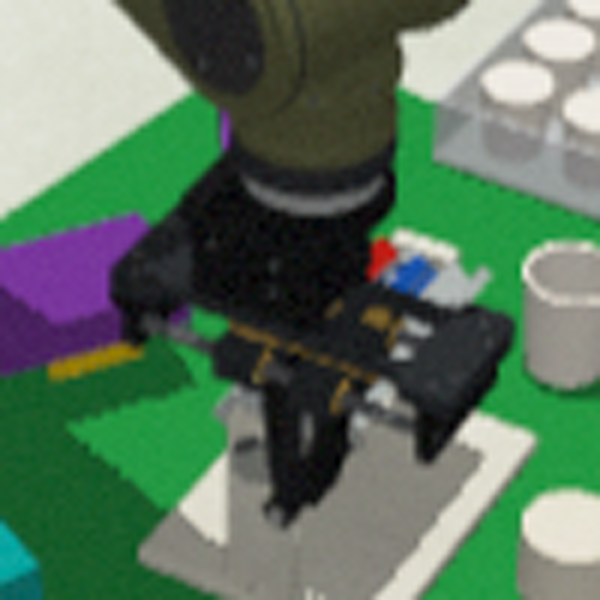

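```bash
sed -i 's/fr\*1e-4,-.0006,.0006/fr*1.3e-4,-.001,.001/' arc.py; python3 - <<'E'
from arc import *
th,off,base=json.load(open("arc.json"))
run(th,th-1.0,np.array(base),np.array(off))
E
```

```text
th0.84 fr-7.0 ft0.9 fy-0.4 op0.0152 t23.77 off [-0.0027  0.     -0.0017]
th0.74 fr-6.6 ft2.0 fy0.1 op0.0152 t24.07 off [-0.0033  0.     -0.0023]
th0.65 fr-5.4 ft1.5 fy0.4 op0.0150 t24.37 off [-0.0037  0.     -0.0029]
th0.55 fr-3.1 ft-0.2 fy0.9 op0.0150 t24.67 off [-0.004   0.     -0.0032]
th0.45 fr-2.5 ft-0.0 fy1.5 op0.0149 t24.97 off [-0.0041  0.     -0.0035]
th0.35 fr-1.5 ft-0.0 fy2.5 op0.0154 t25.27 off [-0.0042  0.     -0.0037]
th0.25 fr-1.2 ft-0.3 fy2.5 op0.0153 t25.57 off [-0.0042  0.     -0.0038]
th0.15 fr-2.0 ft-0.8 fy2.7 op0.0152 t25.87 off [-0.0042  0.     -0.0041]
th0.05 fr-3.4 ft-0.8 fy2.5 op0.0148 t26.17 off [-0.0043  0.     -0.0045]
th-0.05 fr-4.8 ft-1.7 fy3.1 op0.0151 t26.47 off [-0.0042  0.     -0.0052]
```

```bash
python3 - <<'E'
from arc import *
th,off,base=json.load(open("arc.json"))
run(th,-1.15,np.array(base),np.array(off),flim=18)
c=camera("wrist"); cv2.imwrite("pics/m_w.png",c["pixels"][:,:,::-1])
c=camera("scene"); crop(c,270,140,370,240,6,"m_s.png")
s=r.read_state(); print(S.T@(s["position"]-A))
E
```

```text
th-0.15 fr-6.0 ft-1.6 fy3.4 op0.0155 t26.77 off [-0.0041  0.     -0.0059]
th-0.25 fr-4.7 ft-1.8 fy3.7 op0.0152 t27.07 off [-0.0039  0.     -0.0065]
th-0.35 fr-4.4 ft-2.2 fy5.0 op0.0153 t27.37 off [-0.0037  0.     -0.0071]
th-0.45 fr-4.2 ft-1.6 fy4.3 op0.0152 t27.67 off [-0.0035  0.     -0.0076]
th-0.55 fr-3.8 ft-1.5 fy5.0 op0.0151 t27.97 off [-0.0032  0.     -0.008 ]
th-0.65 fr-3.9 ft-1.2 fy5.3 op0.0153 t28.27 off [-0.0029  0.     -0.0084]
th-0.75 fr-3.0 ft-1.2 fy4.7 op0.0152 t28.57 off [-0.0027  0.     -0.0087]
th-0.85 fr-3.1 ft-0.7 fy5.9 op0.0148 t28.87 off [-0.0024  0.     -0.0089]
th-0.95 fr-3.1 ft-0.3 fy5.7 op0.0153 t29.17 off [-0.002   0.     -0.0092]
th-1.05 fr-3.5 ft-0.1 fy5.5 op0.0151 t29.47 off [-0.0016  0.     -0.0094]
th-1.15 fr-2.5 ft-0.1 fy5.3 op0.0153 t29.76 off [-0.0013  0.     -0.0095]
[-0.066  -0.1397 -0.0023]
```

View pics/m_s.png

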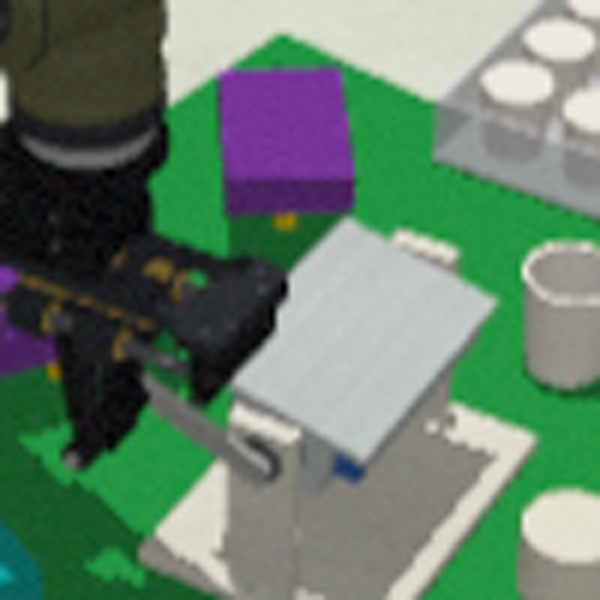

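View pics/m_w.png

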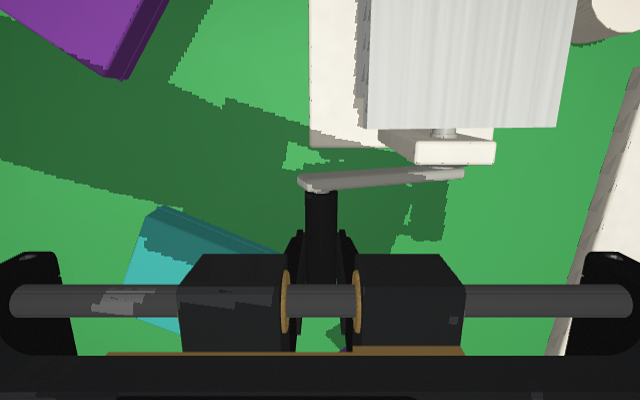

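```bash
python3 - <<'E'
from arc import *
th,off,base=json.load(open("arc.json"))
run(th,-1.6,np.array(base),np.array(off),dth=.04,flim=10)
s=r.read_state(); print(S.T@(s["position"]-A))
E
```

```text
th-1.19 fr-1.0 ft-1.2 fy5.7 op0.0153 t30.14 off [-0.0012  0.     -0.0096]
th-1.23 fr-1.0 ft-1.3 fy5.9 op0.0148 t30.43 off [-0.0011  0.     -0.0096]
th-1.27 fr-0.9 ft-2.0 fy5.4 op0.0151 t30.71 off [-0.001   0.     -0.0096]
th-1.31 fr-1.3 ft-0.7 fy6.3 op0.0154 t30.99 off [-0.0008  0.     -0.0097]
th-1.35 fr-1.1 ft-0.9 fy5.8 op0.0152 t31.27 off [-0.0007  0.     -0.0097]
th-1.39 fr4.1 ft-9.0 fy7.8 op0.0151 t31.56 off [-0.0012  0.     -0.0096]
th-1.43 fr7.7 ft-18.2 fy8.9 op0.0155 t31.84 off [-0.0022  0.     -0.0095]
STOP
[-0.0695 -0.1398 -0.0163]
```

```bash
python3 - <<'E'
from arc import *
th,off,base=json.load(open("arc.json")); off=np.array(off);base=np.array(base)
th=-1.395
r.move_straight(A+S@(base+off+.07*np.array([np.sin(th),0,np.cos(th)])),rv,feed=.03)
print(S.T@(favg(4)-f0))
r.release(); print(S.T@(favg(4)-f0))
p=r.read_state()["position"]
r.move_straight(p+[0,0,.11],feed=.12)
s=r.read_state(); print(s["t"])
r.move_straight(s["position"]+S@[-.12,-.05,.06],feed=.25)
c=camera("wrist"); cv2.imwrite("pics/n_w.png",c["pixels"][:,:,::-1])
c=camera("scene"); cv2.imwrite("pics/n_full.png",c["pixels"][:,:,::-1]); crop(c,270,140,370,240,6,"n_s.png")
c=camera("top"); crop(c,220,120,380,240,5,"n_t.png"); print(r.read_state()["t"])
E
```

```text
[2.5113 7.5446 6.5855]
[-0.0315  0.3992 -0.5515]
34.6333
35.5083
```

View pics/n_s.png

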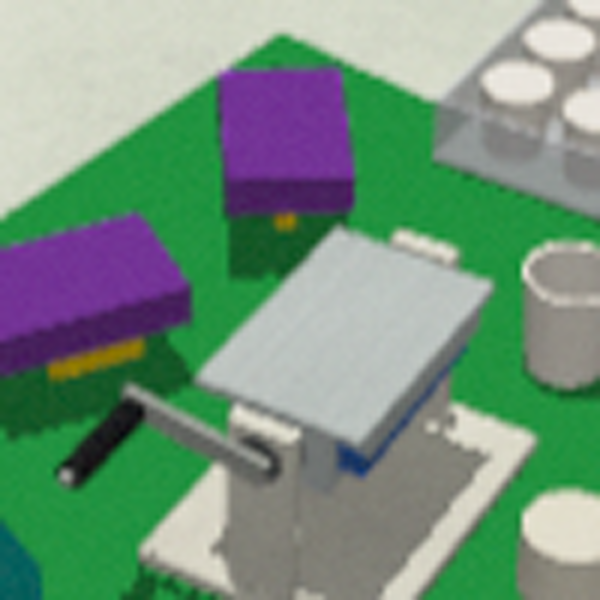

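View pics/n_w.png

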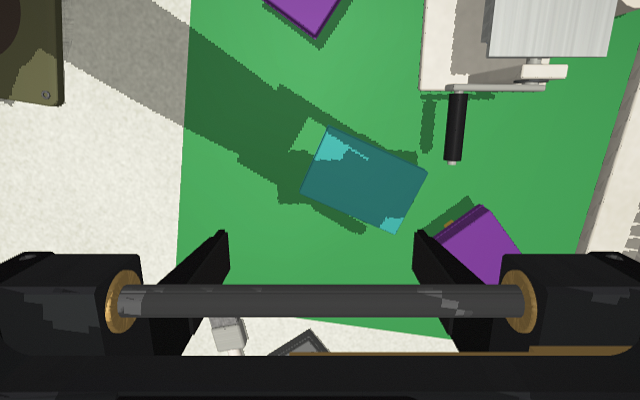

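View pics/n_full.png

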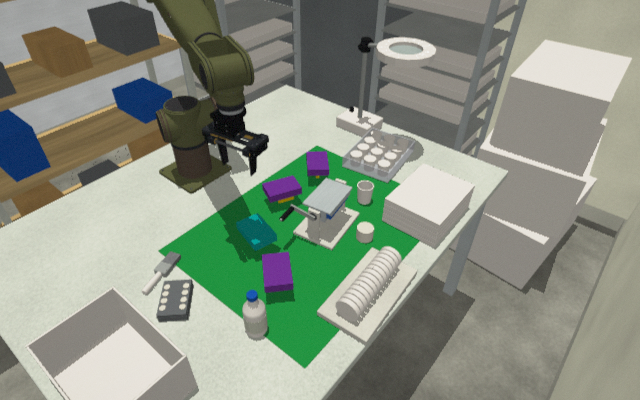

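View pics/n_t.png

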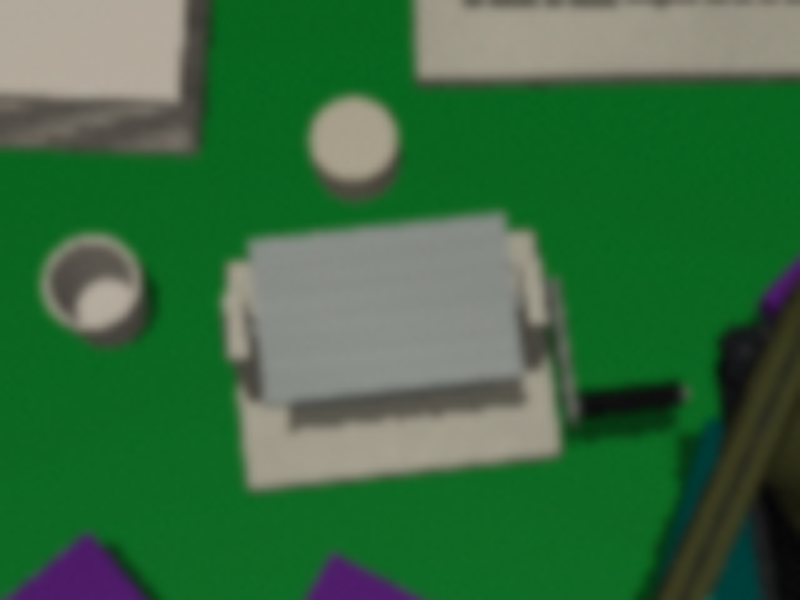

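```bash
python3 - <<'E'
from h import *
t=camera("top");s=camera("scene")
P=lambda c:np.array(c["camera_matrix"])@np.hstack([R.from_rotvec(c["attitude"]).as_matrix().T,(-R.from_rotvec(c["attitude"]).as_matrix().T@np.array(c["xyz"]))[:,None]])
tp=np.array([(250,240),(505,213),(520,375),(265,403)])/5.+[220,120]
sp=np.array([(492,287),(362,447),(197,380),(340,228)])/6.+[270,140]
X=cv2.triangulatePoints(P(t),P(s),tp.T,sp.T); X=(X[:3]/X[3]).T
print((X-A)@S)
E
```

```text
[[ 0.0509  0.0716  0.0158]
 [ 0.0513 -0.0795  0.0148]
 [-0.0486 -0.0768  0.0142]
 [-0.0476  0.0733  0.0163]]
```

The cradle floor measures level within about 2 mm, so it is fully inverted. Handing in.

```bash
python3 - <<'E'
from h import *
r.sign_off()
E
```

```text
the job is handed in; nothing more can be done
```

The latch held under the tug, and the cradle is now turned right over with the carrier still latched in. I handed the job in at about 36 s.

- **Tug:** I took the carrier by its yellow tab and pulled it straight out with the cradle in its loading position. It rose about 3 mm and then stopped hard. The wrist read about 10.5–12.9 N, including roughly 2 N of carrier weight, held for over two seconds in all. I then lowered it back and let go.
- **Crank:** My first grip closed to only 11 mm, with the sleeve at the fingertips. I let go, went 8 mm lower and gripped it properly at 15.7 mm. I then turned the crank until it met the other stop, where the force along the swing reached about 18 N, and let go.
- **Last checks:** The four corners of the cradle floor measured level to about 2 mm, so it is fully upside down. The blue carrier shows in place under it, and the gripper was open and well clear. In the pictures, the other things on the bench look where they were.
- **Not seen:** The red latch cannot be seen with the cradle inverted. That it is still closed rests on the carrier still being in the cradle.

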